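# Spin washed radishes dry by the finger dish

## Task

The radishes have been rinsed and lie in the salad spinner: spin them dry. Put the fingertips into the finger dish on the lid and, without taking them out, trace the dish's circle clockwise (seen from above) for three full turns, lightly enough that the spinner neither slides away nor tips nor lifts; stop within half a turn after the third and take the fingers off. Leave the mug, the pepper mill and the salt shaker where they stand.

Things in the scene. Friction and masses are not known exactly. Their poses are not given: they have to be found in the camera images.
- spinner: salad spinner, loose on a rubber ring, 1.4 kg: clear bowl, white lid 249 mm across, 124 mm high. Over about 6 N sideways at the lid tips or slides it. Origin: centre of its underside, z up; the drive disc turns about this axis. Disc: grey, 190 mm across, let into the lid, top 125.5 mm up, hub 36 mm across to 129.5 mm. Wall units hang 450 mm up, left and beyond: swing in with the arm drawn in
- dish (a point): centre of the floor of the finger dish, a round open grey cup on the drive disc, 60 mm from the disc's axis; z up; moves with the disc. Cup 50 mm wide inside at the floor, 54 mm at the mouth, 61 mm outside; its floor is 127 mm above the worktop, its wall rises 14.5 mm above the floor (to 141.5 mm)
- drive (a joint): angle of the drive disc, rad: 0 at the start whichever way the dish lies, growing clockwise seen from above (6.28 one turn, 18.85 three); no end stop, light friction (about 1 N at the dish), hardly coasts
- pepper_mill: bystander: turned wooden pepper mill, 58 mm across, 150 mm high, standing beyond the spinner; origin centre of its foot
- salt_shaker: bystander: glass salt shaker, 44 mm across, 90 mm high, standing beyond the spinner; origin centre of its foot
- pink_mug: bystander: mug with a handle, 86 mm across, 123 mm with the handle, 90 mm high, standing to the right of the spinner; origin centre of its foot

How it is judged:
By the outcome, as a careful person would: the job done as asked, in the order asked, and still so for the second after the job is handed in, with the robot touching nothing.
It also fails if it takes over 64 s, if anything falls off the work surface, if the arm or the gripper's body presses on something with over 40 N, if the wrist force passes 120 N, or if a joint passes its speed limit or range.

## Robot

A 6-joint arm with a two-finger parallel gripper is mounted at the origin on a cart in front of the work surface, level with it; the furniture and walls round the work are solid. World frame = base frame: x ahead of the robot, y to its left, z up, the work surface at z = 0. Lengths are in m, angles in rad, forces in N, time in s.
With the tool pointing down it reaches from about 0.375 to 0.9 m from the base axis. Payload 3.1 kg.
Tool frame: the origin (TCP) lies between the finger pads; the fingertips stand manip.finger_overhang ahead of it and the grasp point (between the pads) lies 5 mm behind it (manip.finger_overhang is the distance from the TCP to the fingertips, in m); z points along the fingers, y is the line along which they close (so a half turn about z gives the same grasp; the last joint's range is limited). The gripper opens to 85 mm and grips with 20 to 120 N. Pads are 22 mm wide; open, the fingers measure 114 mm over their backs; the gripper's body (76 mm by 85 mm) begins 54 mm behind the grasp point. The pads swing forward as they close: fully open they stand 13 mm farther back than shut.
Start: joints at [-1.431, 0.527, 1.433, -0, 1.181, -0.178], TCP at [0.196, -0.593, 0.245] pointing down, gripper open.
Joint ranges: [-3.08, 3.08], [-0.75, 2.2], [0.22, 2.44], [-1.43, 4.57], [0, 2.65], [-2.85, 2.85]. Speed limits (rad/s): [2.79, 2.79, 3.14, 3.14, 3.14, 3.14].

## Interface

Orientations are given as a unit quaternion [x, y, z, w].
In Python, from station import manip gives the robot as it stands.
- The arm moves only by the tool drive_tool, never from a script. Its argument "plan" is a list of rows, each a list of 7 numbers: the shift along the tool's x, y, z in m, then the turn, a rotation vector about the tool's x, y, z in degrees, then the opening, from -1 (shut) to 1 (fully open). In form: [[x, y, z, wx, wy, wz, gripper], ...]. A call has 1 to 10 rows; each row shifts and turns the commanded pose from where the row before left it, along the tool's axes as they then stand; what a row does not reach is not made up. A row lasts 1/10 s, in which the tool goes at most 50 mm and 8.59 degrees, less where a joint would pass 70% of its speed; a pose out of reach is approached as far as the arm can. A call is refused whole if a number of a shift passes 0.05 or a number of a turn 8.59, either way. A call with a gripper value outside its range is refused whole. The fingers move at their own pace and stop on an object; "newtons" is the grip in N (left out, the last holds). Time passes only in rows, so rows that do not move let the fingers close. It gives the time, the measured TCP pose, the force, the opening and the grip force at its end, in the units of the state.
- manip.sense(): the state, without advancing time (a new reading comes with each control period).
- manip.snapshot(name): name is "scene" or "top" or "wrist"; returns a dict with "image" (480x640x3 uint8, red, green, blue), "z_map" (480x640 float32, m along the optical axis (not along the pixel's ray), 0 where there is no reading), "fov_y" (degrees; the focal length in pixels is half the picture's height over the tangent of half this angle, whatever the lens; pixels are square), "cx", "cy" (the principal point, pixels), "k1" (the pictures are not rectified: a ray, as slopes to the right and down, at radius r is drawn at 1 + k1 r^2 times it, then the intrinsics apply), "extrinsics" (4x4, takes a point from camera to world coordinates); the wrist camera has in their place "mount" (4x4, takes a point from camera to tool coordinates, whose origin is the TCP and whose axes are the flange's). Camera axes: x right, y up, looking along -z (the intrinsics and any distortion apply to the point x, -y, -z); pixel columns grow to the right and rows downward; lengths in m; the calibration is good to about 2 mm. A picture is of the moment at which its call begins: read the wrist's pose just before it.
- manip.sign_off(): hands the job in; it is judged then, once.
The state is a dict: "t": time; "q": joint angles; "qd": joint speeds; "tau": joint torques, N m; "tcp_pos": TCP position; "tool_rot": TCP orientation; "force": force on the tool from outside, world axes, zero at the start; "ft_torque": the same for the moment, N m; "finger_gap": opening from 0.0 (shut) to 1.0 (fully open); "gripper_force": force on a finger pad.
Only numpy, scipy, OpenCV 4.12 (cv2) and the standard library are available. Lean on these libraries where they do the work, as an engineer would, in place of code of your own. Each camera call takes 0.05 s, during which the arm holds its last target. There are 200 camera calls.

## Working session

There is one attempt and no reset: what is moved stays moved. The work goes in short steps, Python scripts to look and compute and a tool call to move; the robot and the scene stay as the last step left them, time stands still between calls to the robot, and variables do not carry over. Pictures are saved under pics/ and viewed, at most 10 in all, crops included, and the job is handed in when it is done.

Besides the shell and the picture viewer there is one more tool, called after ">>>" by a JSON object that holds its "api" and its "payload", one argument or row to a line. drive_tool: Moves the arm, as the interface text tells. Its arguments: {"type":"object","properties":{"plan":{"type":"array"},"newtons":{"type":"number"}},"required":["plan"]}

```bash
mkdir -p pics; ls; cat > h.py <<'E'
import numpy as np, cv2
from station import manip
def K(s):
    f=240/np.tan(np.radians(s["fov_y"])/2); return f
def world(s,u,v,E=None,z=None,h=None):
    """pixel -> world; h: plane height; else z_map"""
    f=K(s);E=s["extrinsics"] if E is None else E
    Km=np.array([[f,0,s["cx"]],[0,f,s["cy"]],[0,0,1.]])
    p=cv2.undistortPoints(np.array([[[u,v]]],float),Km,np.array([s["k1"],0,0,0.]))[0,0]
    d=np.array([p[0],-p[1],-1.])
    R,t=E[:3,:3],E[:3,3]
    w=R@d
    if h is not None: return t+w*(h-t[2])/w[2]
    if z is None: z=s["z_map"][int(round(v)),int(round(u))]
    return t+w*z
def save(n,img): cv2.imwrite("pics/"+n,img[:,:,::-1])
E
python3 - <<'E'
from h import *
import pickle
print({k:np.round(v,3) for k,v in manip.sense().items()}, manip.finger_overhang)
for n in("scene","top"):
    s=manip.snapshot(n);save(n+".png",s["image"]);pickle.dump(s,open(n+".pkl","wb"))
    print(n,s["fov_y"],s["cx"],s["cy"],s["k1"],np.round(s["extrinsics"],3))
E
```

```text
pics
{'t': np.float64(0.0), 'q': array([-1.431,  0.528,  1.434,  0.   ,  1.181, -0.178]), 'qd': array([ 0.   ,  0.   , -0.   ,  0.   , -0.001, -0.001]), 'tau': array([ 2.0000e-03, -4.4235e+01, -1.7803e+01, -0.0000e+00,  9.0000e-03,
       -0.0000e+00]), 'tcp_pos': array([ 0.196, -0.593,  0.244]), 'tool_rot': array([ 0.987,  0.159,  0.   , -0.001]), 'force': array([-0.043, -0.135, -0.073]), 'ft_torque': array([-0.004, -0.017, -0.009]), 'gripper_force': np.float64(0.0), 'finger_gap': np.float64(0.998)} 0.014
scene 50.09895489608842 326.07950277567795 240.14260372073502 -0.04301722617031618 [[-0.651  0.49  -0.579 -0.022]
 [-0.759 -0.414  0.502  0.481]
 [ 0.006  0.767  0.642  0.751]
 [ 0.     0.     0.     1.   ]]
top 48.95884170688055 316.7894922620738 241.92958727197936 -0.08607873868816439 [[-0.065  0.978 -0.198  0.357]
 [-0.998 -0.065  0.009 -0.043]
 [-0.004  0.199  0.98   1.067]
 [ 0.     0.     0.     1.   ]]
```

View pics/top.png

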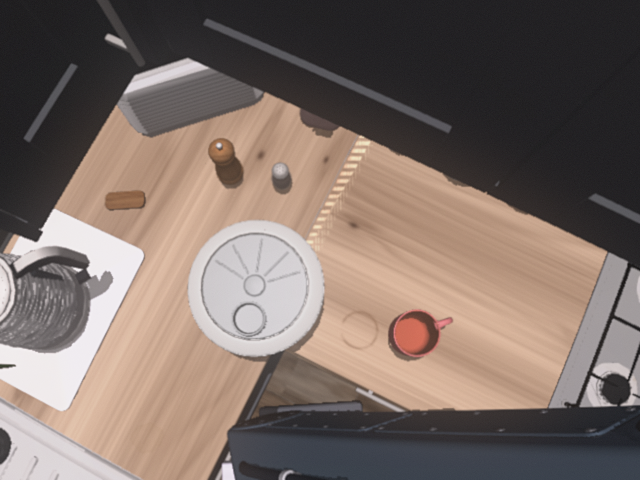

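View pics/scene.png

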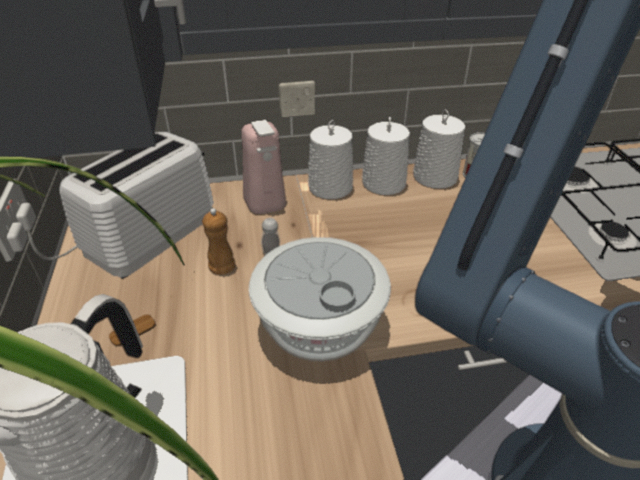

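The top view shows the hub near (255,286), the cup near (249,319), the mug at (415,333), the mill at (225,165) and the shaker at (281,178). In the scene view the hub is near (319,275) and the cup near (338,294). Next I'll enlarge both crops.

```bash
python3 - <<'E'
from h import *
import pickle
a=pickle.load(open("top.pkl","rb"));b=pickle.load(open("scene.pkl","rb"))
ca=cv2.resize(a["image"][210:365,180:335],(480,480)[:2],interpolation=cv2.INTER_CUBIC)
ca=cv2.resize(a["image"][215:365,182:332],(450,450),interpolation=cv2.INTER_CUBIC)
cb=cv2.resize(b["image"][230:365,240:400],None,fx=2,fy=2,interpolation=cv2.INTER_CUBIC)
cb=cv2.copyMakeBorder(cb,0,180,0,0,cv2.BORDER_CONSTANT)
save("crop.png",np.hstack([ca,cb]))
for n,s,P in(("top",a,[(255,286,.1295),(249,319,.127),(257,288,.124),(231,183,0),(282,190,0),(416,333,.09)]),("scene",b,[(319,275,.1295),(338,297,.127)])):
    for u,v,h in P: print(n,u,v,np.round(world(s,u,v),3),np.round(world(s,u,v,h=h),3))
E
```

```text
top 255 286 [0.474 0.064 0.127] [0.473 0.064 0.129]
top 249 319 [0.415 0.077 0.131] [0.416 0.077 0.127]
top 257 288 [0.47  0.061 0.127] [0.47  0.061 0.124]
top 231 183 [0.707 0.118 0.015] [0.712 0.121 0.   ]
top 282 190 [0.689 0.013 0.001] [0.689 0.013 0.   ]
top 416 333 [ 0.373 -0.237  0.009] [ 0.372 -0.222  0.09 ]
scene 319 275 [0.477 0.064 0.127] [0.475 0.065 0.13 ]
scene 338 297 [0.418 0.072 0.125] [0.416 0.073 0.127]
```

View pics/crop.png

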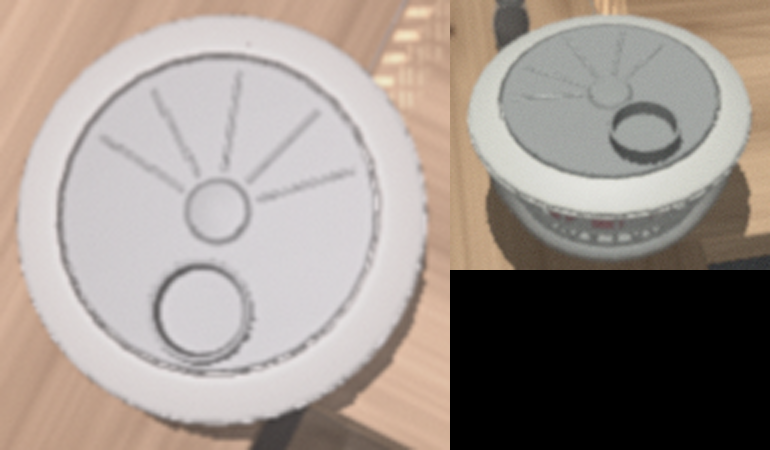

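Both views agree: axis about (0.474, 0.0645), cup about (0.416, 0.077), which is 59 mm off the axis with heights matching the text. I'll plan the approach, drawn in and with a fixed orientation.

```bash
cat >> h.py <<'E'
from scipy.spatial.transform import Rotation as Ro
def rows(pts,n,g=-1):
    """world via-points from present pose -> tool-frame rows, n rows per leg"""
    st=manip.sense();R=Ro.from_quat(st["tool_rot"]).as_matrix();p=st["tcp_pos"];out=[]
    for q,k in zip(pts,n):
        d=R.T@(np.array(q)-p)/k
        print(k,"x",[*map(float,np.round(d,4))]); p=np.array(q)
E
python3 - <<'E'
from h import *
rows([(.22,-.40,.245),(.36,-.22,.245),(.425,-.05,.245),(.416,.077,.245)],[6,6,5,4])
E
```

```text
6 x [0.0139, -0.0293, -0.0]
6 x [0.0316, -0.0212, 0.0001]
5 x [0.023, -0.0282, 0.0001]
4 x [0.0078, -0.0309, 0.0001]
```

>>> {"api": "drive_tool", "payload": {
  "plan": [
    [0.0139,-0.0293,0,0,0,0,-1],
    [0.0139,-0.0293,0,0,0,0,-1],
    [0.0139,-0.0293,0,0,0,0,-1],
    [0.0139,-0.0293,0,0,0,0,-1],
    [0.0139,-0.0293,0,0,0,0,-1],
    [0.0139,-0.0293,0,0,0,0,-1],
    [0.0316,-0.0212,0,0,0,0,-1],
    [0.0316,-0.0212,0,0,0,0,-1],
    [0.0316,-0.0212,0,0,0,0,-1],
    [0.0316,-0.0212,0,0,0,0,-1]
  ],
  "newtons": 20
}}

```text
t: 1.1
tcp_pos: [0.314, -0.2789, 0.2452]
tool_rot: [0.987, 0.158, -0.0, -0.0]
force: [0.3, -0.4, -0.0]
finger_gap: 0.001
gripper_force: 0.0
```

>>> {"api": "drive_tool", "payload": {
  "plan": [
    [0.0316,-0.0212,0,0,0,0,-1],
    [0.0316,-0.0212,0,0,0,0,-1],
    [0.023,-0.0282,0,0,0,0,-1],
    [0.023,-0.0282,0,0,0,0,-1],
    [0.023,-0.0282,0,0,0,0,-1],
    [0.023,-0.0282,0,0,0,0,-1],
    [0.023,-0.0282,0,0,0,0,-1],
    [0,0,0,0,0,0,-1],
    [0,0,0,0,0,0,-1]
  ]
}}

```text
t: 2.0
tcp_pos: [0.425, -0.0497, 0.2451]
tool_rot: [0.987, 0.16, -0.0, 0.0]
force: [0.5, -0.6, -0.8]
finger_gap: -0.003
gripper_force: 0.0
```

```bash
python3 - <<'E'
from h import *
import pickle
st=manip.sense();print(np.round(st["q"],3),np.round(st["force"],2))
s=manip.snapshot("wrist");s["st"]=st;pickle.dump(s,open("w1.pkl","wb"))
b=manip.snapshot("scene");pickle.dump(b,open("s1.pkl","wb"))
save("w1.png",np.hstack([cv2.resize(s["image"],(400,300)),cv2.resize(b["image"],(400,300))]))
print(s["fov_y"],s["cx"],s["cy"],np.round(s["mount"],3))
rows([(.416,.077,.245),(.416,.077,.18)],[4,3])
E
```

```text
[-3.780e-01  2.630e-01  1.903e+00 -1.000e-03  9.760e-01  8.710e-01] [ 0.47 -0.63 -0.76]
70.35998465369545 317.09887692509767 240.78545740802156 [[ 0.     0.949  0.316  0.082]
 [ 1.    -0.     0.     0.   ]
 [ 0.     0.316 -0.949 -0.128]
 [ 0.     0.     0.     1.   ]]
4 x [0.0079, -0.0311, 0.0]
3 x [0.0, -0.0, 0.0217]
```

View pics/w1.png

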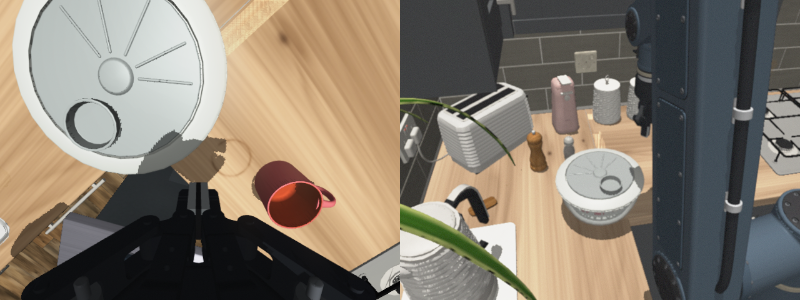

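The wrist view (scaled ×1.6 back to full size) shows the hub at about (186,122), the cup at about (148,199) and the fingertips at about (316,293), with nothing touching. I'll cross-check these positions, including the tip depth.

```bash
python3 - <<'E'
from h import *
import pickle
s=pickle.load(open("w1.pkl","rb"));st=s["st"]
T=np.eye(4);T[:3,:3]=Ro.from_quat(st["tool_rot"]).as_matrix();T[:3,3]=st["tcp_pos"];E=T@s["mount"]
for u,v,h in((186,122,.1295),(150,198,.1415)): print(np.round(world(s,u,v,E),4),np.round(world(s,u,v,E,h=h),4))
# rim points by depth: cup ring and hub
g=np.array([world(s,u,v,E) for v in range(130,270) for u in range(80,230) if s["z_map"][v,u]>0])
r=g[(abs(g[:,2]-.1415)<.004)&(np.hypot(g[:,0]-.416,g[:,1]-.077)<.04)]
c,rad=cv2.minEnclosingCircle((r[:,:2]*1000).astype(np.float32));print("rim",len(r),c,rad,np.median(r[:,2]))
L=np.array([world(s,u,v,E) for v in range(0,300) for u in range(0,380) if s["z_map"][v,u]>0])
for h0 in(.1255,.1295):
  m=L[abs(L[:,2]-h0)<.0015]; print(h0,len(m),np.median(m[:,2]))
for v in range(280,330,4): print(v,np.round(T[:3,:3].T@(world(s,316,v,E)-T[:3,3]),4), np.round(T[:3,:3].T@(world(s,306,v,E)-T[:3,3]),4))
E
```

```text
[0.4785 0.0623 0.129 ] [0.4786 0.0622 0.1295]
[0.4181 0.0772 0.1279] [0.4228 0.0716 0.1415]
rim 1573 (418.9308776855469, 76.18663024902344) 30.58269691467285 0.1408190137672381
0.1255 48518 0.12532926542049444
0.1295 2626 0.12913535425141992
280 [-0.0917 -0.0013  0.2452] [-0.0926 -0.0134  0.2469]
284 [-0.0972 -0.0013  0.2455] [-0.0976 -0.0134  0.2462]
288 [-0.1024 -0.0013  0.2453] [-0.1022 -0.0134  0.2448]
292 [ 0.0123 -0.0004  0.0091] [ 0.0125 -0.0049  0.0088]
296 [ 0.0123 -0.0004  0.0053] [ 0.0115 -0.0049  0.0068]
300 [ 0.0122 -0.0004  0.0018] [ 0.012  -0.0047  0.0022]
304 [ 0.0121 -0.0004 -0.0014] [ 0.012  -0.0046 -0.0012]
308 [ 0.012  -0.0004 -0.0045] [ 0.0127 -0.0045 -0.0059]
312 [ 0.0123 -0.0004 -0.0084] [ 0.0117 -0.0044 -0.0073]
316 [ 0.0118 -0.0004 -0.0105] [ 0.0125 -0.0043 -0.0117]
320 [ 0.0116 -0.0004 -0.0132] [ 0.0118 -0.0042 -0.0135]
324 [ 0.0119 -0.0004 -0.0164] [ 0.0118 -0.0041 -0.0163]
328 [ 0.0121 -0.0004 -0.0195] [ 0.0121 -0.004  -0.0195]
```

```bash
python3 - <<'E'
from h import *
import pickle
s=pickle.load(open("w1.pkl","rb"))
a=cv2.resize(s["image"][20:280,10:350],(740,566),interpolation=cv2.INTER_CUBIC)
save("w1c.png",a)
E
```

```text
(no output)
```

View pics/w1c.png

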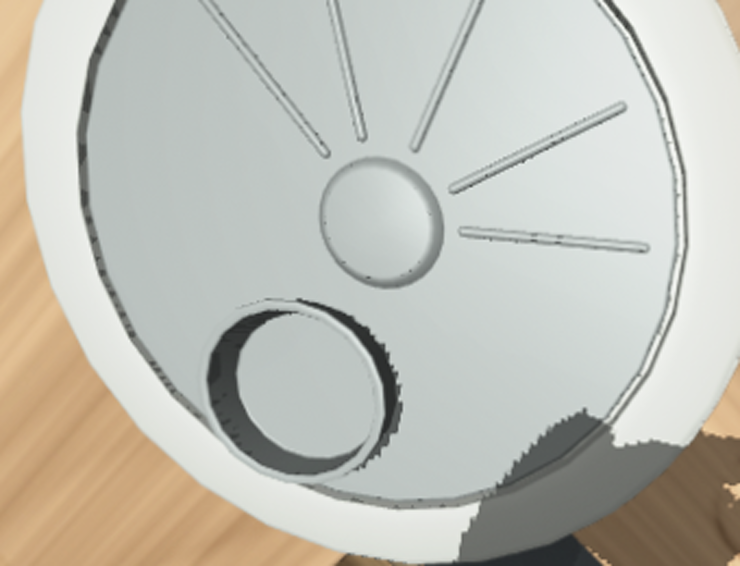

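Depth gives a rim circle at (0.4189, 0.0762) with radius 30.6 mm (the text says 30.5) and heights within 1 mm. The combined estimate is axis about (0.4755, 0.0638) and cup about (0.4175, 0.0765). I'll hover just above the rim and check.

>>> {"api": "drive_tool", "payload": {
  "plan": [
    [0.0082,-0.0307,0,0,0,0,-1],
    [0.0082,-0.0307,0,0,0,0,-1],
    [0.0082,-0.0307,0,0,0,0,-1],
    [0.0082,-0.0307,0,0,0,0,-1],
    [0,0,0.03,0,0,0,-1],
    [0,0,0.03,0,0,0,-1],
    [0,0,0.022,0,0,0,-1],
    [0,0,0,0,0,0,-1],
    [0,0,0,0,0,0,-1]
  ]
}}

```text
t: 3.0
tcp_pos: [0.4181, 0.0756, 0.1634]
tool_rot: [0.987, 0.158, -0.0, -0.0]
force: [-0.3, -0.1, -1.2]
finger_gap: 0.002
gripper_force: 0.0
```

```bash
python3 - <<'E'
from h import *
import pickle
st=manip.sense();print(np.round(st["q"],3),np.round(st["force"],2),np.round(st["tcp_pos"],4),st["t"])
s=manip.snapshot("wrist");s["st"]=st;b=manip.snapshot("scene");pickle.dump(s,open("w2.pkl","wb"))
save("w2.png",np.hstack([cv2.resize(s["image"][100:400,170:470],(400,400),interpolation=cv2.INTER_CUBIC),cv2.resize(b["image"][220:340,280:400],(400,400),interpolation=cv2.INTER_CUBIC)]))
T=np.eye(4);T[:3,:3]=Ro.from_quat(st["tool_rot"]).as_matrix();T[:3,3]=st["tcp_pos"];E=T@s["mount"]
L=np.array([world(s,u,v,E) for v in range(0,300,1) for u in range(150,500) if s["z_map"][v,u]>0])
m=L[(abs(L[:,2]-.1292)<.0010)&(np.hypot(L[:,0]-.476,L[:,1]-.063)<.03)]
c,r=cv2.minEnclosingCircle((m[:,:2]*1000).astype(np.float32));print("hub",len(m),c,r)
E
```

```text
[-0.085  0.409  2.002 -0.     0.732  1.169] [-0.32 -0.05 -1.23] [0.4181 0.0756 0.1634] 3.0
hub 3700 (472.30914306640625, 57.72990036010742) 28.360862731933594
```

View pics/w2.png

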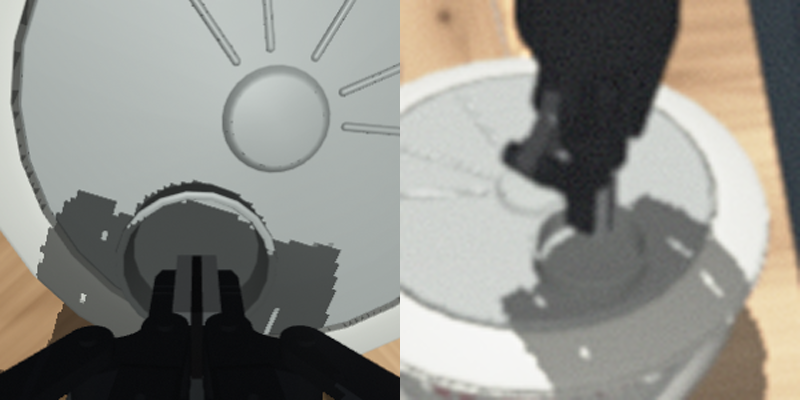

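The fingers hover centred sideways over the cup, with the tips at about (197,256) in the crop and the cup mouth spanning 125–272. The hub at crop (276,119) is full-frame (377,189).

```bash
python3 - <<'E'
from h import *
import pickle
s=pickle.load(open("w2.pkl","rb"));st=s["st"]
T=np.eye(4);T[:3,:3]=Ro.from_quat(st["tool_rot"]).as_matrix();T[:3,3]=st["tcp_pos"];E=T@s["mount"]
print(world(s,377,189,E,h=.1292))
C=np.array([.4765,.0635]);D=np.array([.4178,.0760]);print(np.linalg.norm(D-C))
a0=np.arctan2(*(D-C)[::-1]);R=T[:3,:3];p=np.r_[C+.06*np.array([np.cos(a0),np.sin(a0)]),0]
print(p)
for k in range(1,31):
    a=a0-np.radians(12*k);q=np.r_[C+.06*np.array([np.cos(a),np.sin(a)]),0]
    print(k,[float(x) for x in np.round(R.T@(q-p),4)[:2]],np.round(q[:2],3));p=q
E
```

```text
[0.4786748  0.06522227 0.1292    ]
0.06001616448924404
[0.41781581 0.07599663 0.        ]
1 [0.0074, -0.0101] [0.422 0.088]
2 [0.0093, -0.0084] [0.428 0.099]
3 [0.0109, -0.0062] [0.436 0.108]
4 [0.0119, -0.0038] [0.447 0.115]
5 [0.0125, -0.0013] [0.458 0.121]
6 [0.0125, 0.0013] [0.47  0.123]
7 [0.0119, 0.0039] [0.483 0.123]
8 [0.0108, 0.0063] [0.495 0.121]
9 [0.0093, 0.0084] [0.507 0.115]
10 [0.0073, 0.0102] [0.517 0.108]
11 [0.0051, 0.0115] [0.525 0.099]
12 [0.0026, 0.0123] [0.531 0.088]
13 [-0.0, 0.0125] [0.535 0.076]
14 [-0.0026, 0.0123] [0.536 0.063]
15 [-0.0051, 0.0114] [0.535 0.051]
16 [-0.0074, 0.0101] [0.531 0.039]
17 [-0.0093, 0.0084] [0.525 0.028]
18 [-0.0109, 0.0062] [0.517 0.019]
19 [-0.0119, 0.0038] [0.506 0.012]
20 [-0.0125, 0.0013] [0.495 0.006]
21 [-0.0125, -0.0013] [0.483 0.004]
22 [-0.0119, -0.0039] [0.47  0.004]
23 [-0.0108, -0.0063] [0.458 0.006]
24 [-0.0093, -0.0084] [0.446 0.012]
25 [-0.0073, -0.0102] [0.436 0.019]
26 [-0.0051, -0.0115] [0.428 0.028]
27 [-0.0026, -0.0123] [0.422 0.039]
28 [0.0, -0.0125] [0.418 0.051]
29 [0.0026, -0.0123] [0.417 0.064]
30 [0.0051, -0.0114] [0.418 0.076]
```

>>> {"api": "drive_tool", "payload": {
  "plan": [
    [0,0,0.007,0,0,0,-1],
    [0,0,0.005,0,0,0,-1],
    [0,0,0.003,0,0,0,-1],
    [0,0,0.002,0,0,0,-1],
    [0,0,0,0,0,0,-1]
  ]
}}

```text
t: 3.6
tcp_pos: [0.4177, 0.0767, 0.1461]
tool_rot: [0.987, 0.159, -0.0, -0.0]
force: [0.3, -0.2, 0.6]
finger_gap: -0.0
gripper_force: 0.0
```

>>> {"api": "drive_tool", "payload": {
  "plan": [
    [0.0037,-0.0051,0,0,0,0,-1],
    [0.0037,-0.005,0,0,0,0,-1],
    [0.0046,-0.0042,0,0,0,0,-1],
    [0.0047,-0.0042,0,0,0,0,-1]
  ]
}}

```text
t: 4.0
tcp_pos: [0.4285, 0.0999, 0.1465]
tool_rot: [0.987, 0.159, 0.0, 0.0]
force: [0.6, -2.8, -1.2]
finger_gap: 0.001
gripper_force: 0.8
```

>>> {"api": "drive_tool", "payload": {
  "plan": [
    [0.0109,-0.0062,0,0,0,0,-1],
    [0.0119,-0.0038,0,0,0,0,-1],
    [0.0125,-0.0013,0,0,0,0,-1],
    [0.0125,0.0013,0,0,0,0,-1]
  ]
}}

```text
t: 4.4
tcp_pos: [0.4705, 0.1248, 0.1462]
tool_rot: [0.987, 0.159, -0.001, -0.0]
force: [-1.3, -1.0, 0.6]
finger_gap: -0.002
gripper_force: 0.7
```

>>> {"api": "drive_tool", "payload": {
  "plan": [
    [0.0119,0.0039,0,0,0,0,-1],
    [0.0108,0.0063,0,0,0,0,-1],
    [0.0093,0.0084,0,0,0,0,-1],
    [0.0073,0.0102,0,0,0,0,-1]
  ]
}}

```text
t: 4.8
tcp_pos: [0.5174, 0.1087, 0.1462]
tool_rot: [0.987, 0.159, -0.0, -0.0]
force: [-1.7, 0.4, 0.3]
finger_gap: -0.003
gripper_force: 0.7
```

>>> {"api": "drive_tool", "payload": {
  "plan": [
    [0.0051,0.0115,0,0,0,0,-1],
    [0.0026,0.0123,0,0,0,0,-1],
    [0,0.0125,0,0,0,0,-1],
    [-0.0026,0.0123,0,0,0,0,-1],
    [-0.0051,0.0114,0,0,0,0,-1]
  ]
}}

```text
t: 5.3
tcp_pos: [0.536, 0.0507, 0.1465]
tool_rot: [0.987, 0.158, 0.001, 0.0]
force: [0.2, 1.6, 0.9]
finger_gap: 0.002
gripper_force: 0.7
```

>>> {"api": "drive_tool", "payload": {
  "plan": [
    [-0.0074,0.0101,0,0,0,0,-1],
    [-0.0093,0.0084,0,0,0,0,-1],
    [-0.0109,0.0062,0,0,0,0,-1],
    [-0.0119,0.0038,0,0,0,0,-1],
    [-0.0125,0.0013,0,0,0,0,-1]
  ]
}}

```text
t: 5.8
tcp_pos: [0.4947, 0.0069, 0.1464]
tool_rot: [0.987, 0.158, 0.001, -0.0]
force: [0.1, 2.1, 1.0]
finger_gap: -0.002
gripper_force: 1.1
```

>>> {"api": "drive_tool", "payload": {
  "plan": [
    [-0.0125,-0.0013,0,0,0,0,-1],
    [-0.0119,-0.0039,0,0,0,0,-1],
    [-0.0108,-0.0063,0,0,0,0,-1],
    [-0.0093,-0.0084,0,0,0,0,-1],
    [-0.0073,-0.0102,0,0,0,0,-1],
    [-0.0051,-0.0115,0,0,0,0,-1],
    [-0.0026,-0.0123,0,0,0,0,-1],
    [0,-0.0125,0,0,0,0,-1],
    [0.0026,-0.0123,0,0,0,0,-1],
    [0.0051,-0.0114,0,0,0,0,-1]
  ]
}}

```text
t: 6.8
tcp_pos: [0.4167, 0.0778, 0.1462]
tool_rot: [0.987, 0.159, -0.001, -0.0]
force: [2.1, -2.0, 1.0]
finger_gap: -0.002
gripper_force: 0.7
```

```bash
python3 - <<'E'
from h import *
st=manip.sense();print(np.round(st["force"],2),np.round(st["tcp_pos"],4),st["t"])
w=manip.snapshot("wrist");b=manip.snapshot("scene");a=manip.snapshot("top")
save("w3.png",np.hstack([cv2.resize(w["image"][60:360,150:450],(400,400)),cv2.resize(b["image"][210:370,230:390],(400,400),interpolation=cv2.INTER_CUBIC)]))
E
```

```text
[ 2.12 -2.01  0.98] [0.4167 0.0778 0.1462] 6.8
```

View pics/w3.png

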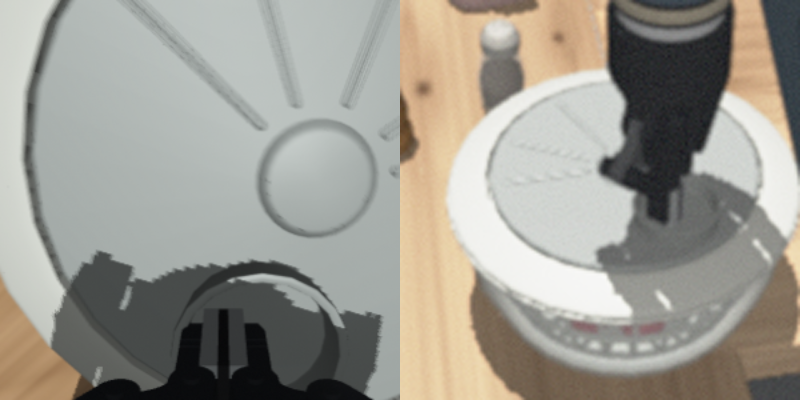

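After one turn the cup is back at its start with the fingers in it. The lid spans 249–389 px in the scene view, unchanged, so the spinner hasn't slid. I'll continue with turns two and three.

>>> {"api": "drive_tool", "payload": {
  "plan": [
    [0.0074,-0.0101,0,0,0,0,-1],
    [0.0093,-0.0084,0,0,0,0,-1],
    [0.0109,-0.0062,0,0,0,0,-1],
    [0.0119,-0.0038,0,0,0,0,-1],
    [0.0125,-0.0013,0,0,0,0,-1],
    [0.0125,0.0013,0,0,0,0,-1],
    [0.0119,0.0039,0,0,0,0,-1],
    [0.0108,0.0063,0,0,0,0,-1],
    [0.0093,0.0084,0,0,0,0,-1],
    [0.0073,0.0102,0,0,0,0,-1]
  ]
}}

```text
t: 7.95
tcp_pos: [0.5173, 0.1086, 0.1462]
tool_rot: [0.987, 0.159, -0.0, -0.0]
force: [-2.5, -0.1, -0.3]
finger_gap: -0.003
gripper_force: 0.7
```

>>> {"api": "drive_tool", "payload": {
  "plan": [
    [0.0051,0.0115,0,0,0,0,-1],
    [0.0026,0.0123,0,0,0,0,-1],
    [0,0.0125,0,0,0,0,-1],
    [-0.0026,0.0123,0,0,0,0,-1],
    [-0.0051,0.0114,0,0,0,0,-1],
    [-0.0074,0.0101,0,0,0,0,-1],
    [-0.0093,0.0084,0,0,0,0,-1],
    [-0.0109,0.0062,0,0,0,0,-1],
    [-0.0119,0.0038,0,0,0,0,-1],
    [-0.0125,0.0013,0,0,0,0,-1]
  ]
}}

```text
t: 8.95
tcp_pos: [0.4947, 0.007, 0.1464]
tool_rot: [0.987, 0.158, 0.001, -0.0]
force: [1.4, 3.0, 0.6]
finger_gap: 0.001
gripper_force: 1.2
```

>>> {"api": "drive_tool", "payload": {
  "plan": [
    [-0.0125,-0.0013,0,0,0,0,-1],
    [-0.0119,-0.0039,0,0,0,0,-1],
    [-0.0108,-0.0063,0,0,0,0,-1],
    [-0.0093,-0.0084,0,0,0,0,-1],
    [-0.0073,-0.0102,0,0,0,0,-1],
    [-0.0051,-0.0115,0,0,0,0,-1],
    [-0.0026,-0.0123,0,0,0,0,-1],
    [0,-0.0125,0,0,0,0,-1],
    [0.0026,-0.0123,0,0,0,0,-1],
    [0.0051,-0.0114,0,0,0,0,-1]
  ]
}}

```text
t: 9.95
tcp_pos: [0.4167, 0.0778, 0.1462]
tool_rot: [0.987, 0.159, -0.001, 0.0]
force: [1.3, -2.3, 0.6]
finger_gap: 0.003
gripper_force: 0.7
```

>>> {"api": "drive_tool", "payload": {
  "plan": [
    [0.0074,-0.0101,0,0,0,0,-1],
    [0.0093,-0.0084,0,0,0,0,-1],
    [0.0109,-0.0062,0,0,0,0,-1],
    [0.0119,-0.0038,0,0,0,0,-1],
    [0.0125,-0.0013,0,0,0,0,-1],
    [0.0125,0.0013,0,0,0,0,-1],
    [0.0119,0.0039,0,0,0,0,-1],
    [0.0108,0.0063,0,0,0,0,-1],
    [0.0093,0.0084,0,0,0,0,-1],
    [0.0073,0.0102,0,0,0,0,-1]
  ]
}}

```text
t: 10.95
tcp_pos: [0.5173, 0.1086, 0.1462]
tool_rot: [0.987, 0.159, -0.0, -0.0]
force: [-1.7, 0.8, -0.5]
finger_gap: 0.001
gripper_force: 0.7
```

>>> {"api": "drive_tool", "payload": {
  "plan": [
    [0.0051,0.0115,0,0,0,0,-1],
    [0.0026,0.0123,0,0,0,0,-1],
    [0,0.0125,0,0,0,0,-1],
    [-0.0026,0.0123,0,0,0,0,-1],
    [-0.0051,0.0114,0,0,0,0,-1],
    [-0.0074,0.0101,0,0,0,0,-1],
    [-0.0093,0.0084,0,0,0,0,-1],
    [-0.0109,0.0062,0,0,0,0,-1],
    [-0.0119,0.0038,0,0,0,0,-1],
    [-0.0125,0.0013,0,0,0,0,-1]
  ]
}}

```text
t: 11.95
tcp_pos: [0.4946, 0.007, 0.1464]
tool_rot: [0.987, 0.158, 0.001, -0.0]
force: [1.3, 3.0, 0.7]
finger_gap: -0.002
gripper_force: 1.2
```

>>> {"api": "drive_tool", "payload": {
  "plan": [
    [-0.0125,-0.0013,0,0,0,0,-1],
    [-0.0119,-0.0039,0,0,0,0,-1],
    [-0.0108,-0.0063,0,0,0,0,-1],
    [-0.0093,-0.0084,0,0,0,0,-1],
    [-0.0073,-0.0102,0,0,0,0,-1],
    [-0.0051,-0.0115,0,0,0,0,-1],
    [-0.0026,-0.0123,0,0,0,0,-1],
    [0,-0.0125,0,0,0,0,-1],
    [0.0026,-0.0123,0,0,0,0,-1],
    [0.0051,-0.0114,0,0,0,0,-1]
  ]
}}

```text
t: 12.95
tcp_pos: [0.4167, 0.0778, 0.1462]
tool_rot: [0.987, 0.159, -0.001, 0.0]
force: [0.4, -0.7, 1.0]
finger_gap: -0.001
gripper_force: 0.7
```

Three turns commanded. I'll go about 70° further, slow down, back off the wall slightly and lift straight out.

>>> {"api": "drive_tool", "payload": {
  "plan": [
    [0.0074,-0.0101,0,0,0,0,-1],
    [0.0093,-0.0084,0,0,0,0,-1],
    [0.0109,-0.0062,0,0,0,0,-1],
    [0.0119,-0.0038,0,0,0,0,-1],
    [0.0125,-0.0013,0,0,0,0,-1],
    [0.006,0,0,0,0,0,-1],
    [0.003,0.0005,0,0,0,0,-1],
    [0,0,0,0,0,0,-1],
    [-0.002,0,0,0,0,0,-1],
    [-0.002,0,0,0,0,0,-1]
  ]
}}

```text
t: 13.95
tcp_pos: [0.4622, 0.1222, 0.1463]
tool_rot: [0.987, 0.159, -0.0, -0.0]
force: [0.1, 0.2, -0.1]
finger_gap: -0.001
gripper_force: 0.0
```

>>> {"api": "drive_tool", "payload": {
  "plan": [
    [0,0,0,0,0,0,-1],
    [0,0,-0.005,0,0,0,-1],
    [0,0,-0.01,0,0,0,-1],
    [0,0,-0.02,0,0,0,-1],
    [0,0,-0.03,0,0,0,-1],
    [0,0,-0.025,0,0,0,-1],
    [0,0,0,0,0,0,-1]
  ]
}}

```text
t: 14.65
tcp_pos: [0.4653, 0.1225, 0.2403]
tool_rot: [0.987, 0.159, 0.005, 0.001]
force: [0.5, 0.9, -0.2]
finger_gap: 0.0
gripper_force: 0.0
```

```bash
python3 - <<'E'
from h import *
st=manip.sense();print(np.round(st["force"],2),np.round(st["tcp_pos"],4),st["t"])
w=manip.snapshot("wrist");b=manip.snapshot("scene")
save("w4.png",np.hstack([cv2.resize(w["image"],(400,300)),cv2.resize(b["image"],(400,300))]))
E
```

```text
[ 0.47  0.89 -0.2 ] [0.4653 0.1225 0.2403] 14.65
```

View pics/w4.png

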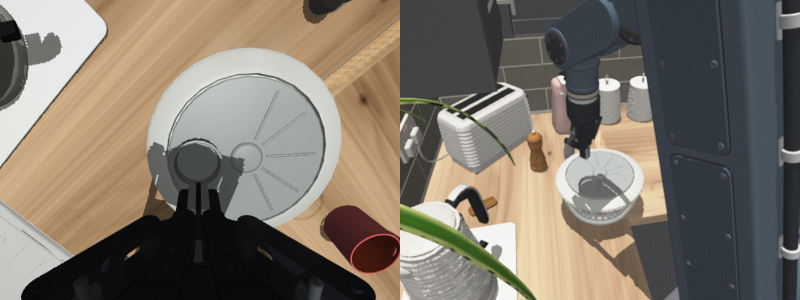

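The fingers are out and the spinner stands. The cup is at (197,162) and the hub at (245,157) in the half-scale wrist picture. The small pose deviation needs a check, along with the drive angle and the spinner position.

```bash
python3 - <<'E'
from h import *
st=manip.sense();print(st["t"],np.round(st["q"],3),np.round(st["qd"],3),np.round(st["tau"],1),np.round(st["force"],2),np.round(st["tcp_pos"],4))
s=manip.snapshot("wrist")
st=manip.sense();print(np.round(st["tcp_pos"],4),np.round(st["tool_rot"],4),np.round(st["qd"],3))
T=np.eye(4);T[:3,:3]=Ro.from_quat(st["tool_rot"]).as_matrix();T[:3,3]=st["tcp_pos"];E=T@s["mount"]
h=world(s,245*1.6,157*1.6,E,h=.1295);c=world(s,197*1.6,162*1.6,E,h=.127)
print(h,c,np.degrees(np.arctan2(*(c-h)[1::-1])),np.hypot(*(c-h)[:2]))
rows([(.43,.05,.245),(.40,-.08,.25)],[4,5])
E
```

```text
14.75 [0.024 0.343 1.8   0.    0.997 1.276] [-0.     0.031  0.028 -0.002 -0.003  0.   ] [  0.  -33.5 -15.6   0.   -0.   -0. ] [ 0.47 -0.87  0.09] [0.463  0.1224 0.2373]
[0.4623 0.1223 0.2364] [ 9.873e-01  1.587e-01 -1.000e-04 -0.000e+00] [ 0.001  0.021  0.014  0.    -0.001  0.002]
[0.4757395 0.0686554 0.1295   ] [0.45105774 0.12009052 0.127     ] 115.63458070760352 0.05705050459583217
4 x [-0.0133, 0.0146, -0.0022]
5 x [-0.0138, 0.0228, -0.001]
```

That was only settling. The dish now stands at about 116° against 168° at the start, so about 52° past three turns, which is within the half turn. The spinner is in place and the arm is clear, so I'll hand in.

>>> {"api": "drive_tool", "payload": {
  "plan": [
    [0,0,0,0,0,0,-1],
    [0,0,0,0,0,0,-1],
    [0,0,0,0,0,0,-1],
    [0,0,0,0,0,0,-1],
    [0,0,0,0,0,0,-1]
  ]
}}

```text
t: 15.3
tcp_pos: [0.4627, 0.1223, 0.236]
tool_rot: [0.987, 0.159, -0.0, -0.0]
force: [-0.3, 0.3, -0.7]
finger_gap: 0.003
gripper_force: 0.0
```

```bash
python3 -c "
from station import manip
print(manip.sign_off())"
```

```text
the job is handed in; nothing more can be done
None
```

The job is handed in after 15.3 s: the disc made three clockwise turns plus about 50°, sideways force readings stayed within about 3.5 N, the fingers are off, and the spinner, mug, mill and shaker were not moved as far as the pictures show.

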